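Close the last swing clamp of a pressure canner

ROBOT

A 6-joint arm with a two-finger parallel gripper is mounted at the origin on the work surface. World frame = base frame: x ahead of the robot, y to its left, z up, the work surface at z = 0. Lengths are in mm, angles in rad, forces in N, time in s.
With the tool pointing down it reaches from about 425 to 950 mm from the base axis. Payload 3.5 kg.
Tool frame: the origin (TCP) lies at the very end of the fingers, on their centre line; the grasp point (between the pads) lies 19 mm behind it (arm.pinch_z is the distance from the TCP to the grasp point, in mm); z points along the fingers, y is the line along which they close (so a half turn about z gives the same grasp; the last joint's range is limited). The gripper opens to 85 mm and grips with 20 to 120 N. Pads are 22 mm wide; open, the fingers measure 114 mm over their backs; the gripper's body (76 mm by 85 mm) begins 54 mm behind the grasp point. The pads swing forward as they close: fully open they stand 13 mm farther back than shut.
Start: joints at [1.023, 0.286, 1.577, -0, 1.279, -0.15], TCP at [261.452, 622.293, 199.325] pointing down, gripper open.
Joint ranges: [-2.77, 2.77], [-0.9, 2.22], [0.21, 2.48], [-1.53, 4.67], [0.24, 2.81], [-2.84, 2.84]. Speed limits (rad/s): [2.79, 2.79, 3.14, 3.14, 3.14, 3.14].

INTERFACE

Orientations are given as a unit quaternion [x, y, z, w].
In Python, from cell import arm gives the robot as it stands.
- The arm moves only by the tool play_rows, never from a script. Its argument "plan" is a list that holds one entry, the list of rows, each a list of 6 numbers: the shift along the tool's x, y, z normalised to -1 to 1, where 1 is 15 cm, then the turn, a rotation vector about the tool's x, y, z normalised to -1 to 1, where 1 is 90 degrees. In form: [[[dx, dy, dz, ax, ay, az], ...]]. A call has 1 to 5 rows; each row is the pose to reach, as a shift and turn from the pose commanded when the call began, along the tool's axes at that moment; what a row does not reach only later rows make up. A row lasts 1/8 s, in which the tool goes at most 62.5 mm and 10.7 degrees, less where a joint would pass 70% of its speed; a pose out of reach is approached as far as the arm can. A call with a number of a shift or a turn outside -1 to 1 is refused whole. A call with a gripper value outside its range is refused whole. "grip" is the closure, from -1 (fully open) to 1 (shut), set as the call begins (left out, the last holds). The fingers move at their own pace and stop on an object; "newtons" is the grip in N (left out, the last holds). Time passes only in rows, so rows that repeat a pose let the fingers close. It gives the time, the measured TCP pose, the force, the opening and the grip force at its end, in the units of the state.
- arm.read_state(): the state, without advancing time (a new reading comes with each control period).
- arm.camera(name): name is "side" or "top"; returns (picture, depth): 384x512x3 uint8, blue, green, red; 384x512 float32, mm along the optical axis (not along the pixel's ray), 0 where there is no reading.
- arm.get_calibration(name): a dict with "intrinsics" (3x3 intrinsics, pixels), "extrinsics" (4x4, takes a point from camera to world coordinates). Camera axes: x right, y down, z forward; pixel columns grow to the right and rows downward; lengths in mm; the calibration is good to about 2 mm. A picture is of the moment at which its call begins. get_calibration takes no time and is no camera call.
- arm.job_done(): hands the job in; it is judged then, once.
Trained networks look in the newest picture that a camera, given by its name, has taken for a name from the list of things; names that differ only in an ending like _2 or _b are one class to them, and where a whole thing is asked for, a point or a joint stands for the part that bears it (a point fixed in the world has none). Each returns a list of dicts, best first, with "conf" (0 to 1); they miss things now and then, are a little off and sometimes report something else, mostly with a low value. They report only what shows in the picture. A call takes as long as a camera call.
- arm.find_in(camera, name): "point" ([row, column] in pixels, amid what is visible of it).
- arm.outline_of(camera, name): "pixels" (384x512 bool, what is visible of it) and "point" ([row, column] in pixels, amid what is visible of it).
The state is a dict: "t": time; "joints": joint angles; "joint_vel": joint speeds; "joint_efforts": joint torques, N m; "tcp_pos": TCP position; "ee_rot": TCP orientation; "force": force on the tool from outside, world axes, zero at the start; "torque": the same for the moment, N m; "gripper_width": opening from 0.0 (shut) to 1.0 (fully open); "grasp_force": force on a finger pad.
Only numpy, scipy, OpenCV 4.12 (cv2) and the standard library are available. Lean on these libraries where they do the work, as an engineer would, in place of code of your own. Each camera call takes 0.05 s, during which the arm holds its last target. There are 200 camera calls.

TASK

The pressure canner on the drainboard is loaded and five of its six clamps are made up; close the last one. Swing its bolt upright into the slot of the lid's lug, then tighten its wing nut clockwise in short turns until it bears snugly on the lug: properly firm by feel, but not cranked down. Keep the arm and hand from knocking the gauge or the lid, leave the jars and the funnel where they stand, and let go when done.

Things in the scene. Friction and masses are not known exactly. Their poses are not given: they have to be found in the camera images.
- canner: Cast aluminium pot, fixed, 260 mm across, rim 178 mm high; six clamps on a circle of 155 mm radius, 60 degrees apart. Origin on its axis at the underside, z up. The open clamp is on its -y side: outward there is the pot's -y. The five closed clamps' nuts are 155 mm or more from the open one and reach 230 mm above the drainboard.
- lid: Loose domed aluminium lid, 2.2 kg; origin on its axis at its underside (178 mm high), axes as the pot's. Forked lugs, flat tops at 192 mm; slots 12 mm wide, open outwards; a lug ends 8 mm outside the bolt's axis. Dome top at 209 mm. Two black bar handles, 78 mm long, tops at 233 mm, 98 mm from the axis to -y and +y: the -y one lies across, 57 mm inward of the open clamp's bolt.
- gauge_top (a point): Centre of the top face of the lid's dial gauge: round steel case 66 mm in diameter, from 266 to 300 mm above the drainboard, on a thin stem. It stands 120 mm inward of the open clamp's bolt, higher than the nuts, and bounds how far a wide hand can turn above the nut.
- lug_seat (a point): Point on the top face of the open clamp's lug (192 mm high), at the axis that the bolt takes when upright; fixed on the pot, axes as the pot's. The nut's axis stands here, vertical, once the bolt is swung in.
- clamp (a joint): Swing of the open clamp's bolt in rad: 0 upright in the slot (its stop), growing as it leans outwards, at most 1.15 (0.45 to 0.9 at the start). The hinge is stiff (about 0.09 N m): the bolt stays where it is left, and can be pushed upright from outside against the nut.
- clamp_pin (a point): The pin on which the bolt swings: 150 mm above the drainboard, straight under lug_seat; the pin lies along the pot's x. The 8 mm steel bolt has about half a millimetre of play along its length in the pin.
- wing_nut: The open clamp's black wing nut, 60 g, captive on the bolt. Origin at the centre of its underside, z along the bolt away from the pin, x along the wings. Round collar 24 mm in diameter, 8 mm high, a neck 26 x 11 mm above it, then a straight wing bar 60 mm long (x), 11 mm thick (y), from 16 to 38 mm above the underside. Can be gripped over flats or ends, or pushed round by one wing.
- nut_grip (a point): Centre of the wing bar, on the nut's axis 27 mm above its underside; axes as the nut's. At the start the wings lie within 0.65 rad of the pot's x, and this point is 70 to 73.5 mm from the pin. Turning clockwise seen from above lowers the nut, 5 mm a turn (0.8 mm a rad); it does not turn back by itself.
- jar_tall: A closed glass preserving jar, 82 mm in diameter, 135 mm high, loose bystander; origin at the centre of its underside.
- jar_short: A closed glass preserving jar, 90 mm in diameter, 100 mm high, loose bystander; origin at the centre of its underside.
- funnel: A steel jar funnel, 116 mm across its mouth, 74 mm high, standing on its spout, loose bystander; origin at the centre of its underside.
- nut_foot (a point): Centre of the nut's underside, 1 to 4.2 mm above the lug when first upright. How far to turn until snug differs each time (2.8 to 6.3 rad) and must be felt: it runs free at 0.03 N m; once it bears and the play is used up the torque while turning (it sags at a stop) rises 0.3 N m a rad. Snug is 0.17 to 0.33, best 0.22 N m: 11 N on a wing 20 mm from the axis. Over 0.4 is overtight.

How it is judged (in metres and radians):
On the way, in this order (a step that is already met when the one before it is completed fails the run):
1. the bolt stands upright in the slot of its lug (within 0.08 rad) (value of joint clamp below 0.08 rad), for 0.2 s.
2. the wing nut bears on the lug with more than 18 N (value of joint clamp below 0.08 rad and contact force between wing_nut and lid above 18 N), for 0.3 s.
At the end, for the whole second after the job is handed in: The bolt stands upright in its slot (within 0.08 rad), the wing nut, let go and at rest, clamps the lid's lug with 18 to 65 N, the lid lies where it was (within 5 mm) and the jars and the funnel within 30 mm of where they stood (all of step 2 and contact force between wing_nut and lid below 65 N and angular speed of wing_nut below 0.05 rad/s and distance of lid from where it was at the start of the episode below 0.005 m and distance of each of jar_tall, jar_short, funnel from where it was at the start of the episode below 0.03 m); the robot touches nothing.
It fails at once if the nut is overtightened: more than 70 N on the lug (contact force between wing_nut and lid above 70 N).
It fails at once if the fingers knock the lid or its gauge with more than 15 N (contact force between the fingers and lid above 15 N).
It fails at once if the arm or the hand knocks the lid or its gauge with more than 15 N (contact force between the arm and lid above 15 N).
It fails at once if a jar or the funnel is displaced by more than 30 mm (distance of any of jar_tall, jar_short, funnel from where it was at the start of the episode above 0.03 m).
It also fails if it takes over 64 s, if anything falls off the work surface, if the arm or the gripper's body presses on something with over 40 N, if the wrist force passes 120 N, or if a joint passes its speed limit or range.

## Working session

There is one attempt and no reset: what is moved stays moved. The work goes in short steps, Python scripts to look and compute and a tool call to move; the robot and the scene stay as the last step left them, time stands still between calls to the robot, and variables do not carry over. Pictures are saved under pics/ and viewed, at most 10 in all, crops included, and the job is handed in when it is done.

Besides the shell and the picture viewer there is one more tool, called after "Request:" as name([rows], argument=value, ...), one row to a line, values as JSON. play_rows: Moves the arm, as the interface text tells. Its arguments: {"type":"object","properties":{"plan":{"type":"array","items":{"type":"array","items":{"type":"array","items":{"type":"number","minimum":-1,"maximum":1}}}},"grip":{"type":"number"},"newtons":{"type":"number"}},"required":["plan"]}

```bash
mkdir -p pics
cat > h.py <<'E'
import numpy as np, cv2
from cell import arm
def world(cam,depth,rc):
    c=arm.get_calibration(cam);K=np.array(c["intrinsics"]);T=np.array(c["extrinsics"])
    rc=np.atleast_2d(rc).astype(float);r=rc[:,0];k=rc[:,1]
    z=depth[r.round().astype(int),k.round().astype(int)]
    p=np.stack([(k-K[0,2])/K[0,0]*z,(r-K[1,2])/K[1,1]*z,z],1)
    return p@T[:3,:3].T+T[:3,3]
def proj(cam,P):
    c=arm.get_calibration(cam);K=np.array(c["intrinsics"]);T=np.array(c["extrinsics"])
    q=(np.atleast_2d(P)-T[:3,3])@T[:3,:3];u=q@K.T
    return u[:,:2]/u[:,2:]
E
cat > a.py <<'E'
from h import *
np.set_printoptions(precision=1,suppress=True)
ims=[]
for cam in("side","top"):
    im,d=arm.camera(cam);np.save(cam+"_d.npy",d);ims.append(im);cv2.imwrite("pics/%s0.png"%cam,cv2.resize(im,(768,576)))
    for n in("canner","lid","gauge_top","lug_seat","wing_nut","clamp_pin","nut_grip","jar_tall","jar_short","funnel"):
        for f in arm.find_in(cam,n)[:2]:
            print(cam,n,round(f["conf"],2),np.array(f["point"]),world(cam,d,f["point"])[0])
    print(np.array(arm.get_calibration(cam)["extrinsics"]))
s=arm.read_state();print(s)
E
python3 a.py
```

```text
side canner 0.57 [194.5 234.5] [519.7  12.9 129.5]
side lid 0.96 [153.3 241.5] [553.9  98.2 208.9]
side gauge_top 0.78 [151.9 239.1] [548.8 110.1 207.3]
side gauge_top 0.71 [279.6 312.4] [ 645.7 -305.5  110.4]
side lug_seat 0.77 [191.3 235. ] [521.2  11.4 141.2]
side wing_nut 0.47 [175.2 277.5] [624.4 -44.8 218.5]
side wing_nut 0.26 [152.3 241.9] [555.7 102.6 209.5]
side clamp_pin 0.55 [179.6 277.6] [627.2 -37.6 199.9]
side jar_tall 0.85 [279.1 312.8] [ 647.9 -302.3  108.1]
side jar_short 0.83 [308.7 237.7] [ 474.1 -344.1   98.7]
side jar_short 0.42 [152.5 240.4] [552.  106.6 207. ]
side funnel 0.76 [275.9 183.2] [ 362.8 -175.1   35.4]
[[   1.    -0.1    0.1  408.4]
 [  -0.2   -0.6    0.8 -850.3]
 [   0.    -0.8   -0.6  758.9]
 [   0.     0.     0.     1. ]]
top canner 0.85 [210.2 200. ] [490.9  32.7 192.4]
top lid 0.88 [180.1 152.3] [546.7 107.5 301. ]
top lid 0.35 [147.9 228.1] [630.5 -26.5 203.4]
top gauge_top 0.84 [179.3 152.9] [548.3 106.3 301.1]
top gauge_top 0.24 [217.5 336.3] [ 482.4 -288.6  101.6]
top lug_seat 0.84 [210.7 200.7] [489.8  31.3 191. ]
top wing_nut 0.68 [147.  2
[... 275 characters left out ...]
7 -28.5 201.9]
top jar_short 0.6 [219.2 337. ] [ 478.1 -291.6   95.5]
top funnel 0.62 [265.8 295.6] [ 347.9 -199.4   15.1]
top funnel 0.44 [149.1 328.4] [ 646.  -260.3  134. ]
[[   0.    -1.     0.1  494.8]
 [  -1.    -0.     0.  -109.7]
 [  -0.    -0.1   -1.   966.2]
 [   0.     0.     0.     1. ]]
{'t': 1.1, 'joints': array([ 1. ,  0.3,  1.6,  0. ,  1.3, -0.2]), 'joint_vel': array([-0., -0., -0., -0., -0., -0.]), 'joint_efforts': array([  0. , -40.6, -29.3,  -0. ,   0. ,   0. ]), 'tcp_pos': array([261.5, 622.3, 199.3]), 'ee_rot': array([ 0.2,  1. ,  0. , -0. ]), 'force': array([ 0.8, -0.6, -0.3]), 'torque': array([-0. , -0.1,  0. ]), 'grasp_force': 0.0, 'gripper_width': 0.9976997449010131}
```

Run:
```python
import cv2
a=cv2.imread('pics/top0.png');cv2.imwrite('pics/topc.png',cv2.resize(a[120:480,120:420],None,fx=1.65,fy=1.65,interpolation=cv2.INTER_CUBIC))
```

```text
(no output)
```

View pics/top0.png

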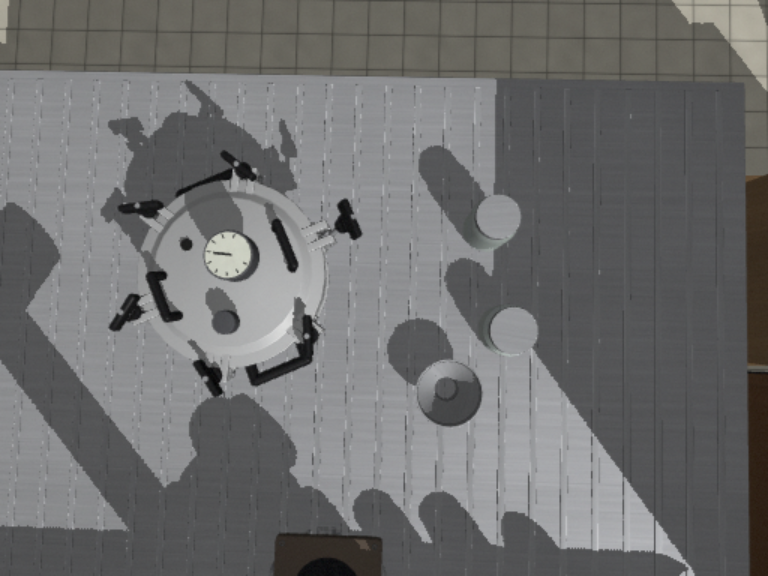

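View pics/side0.png

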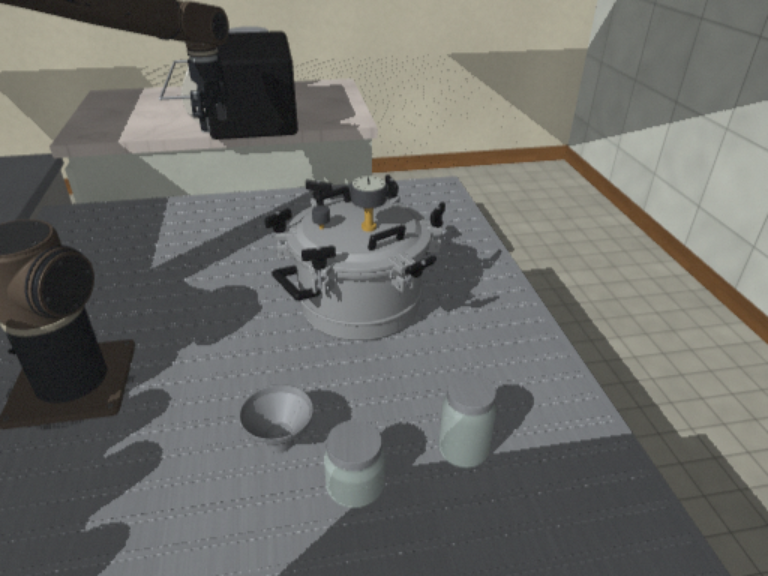

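The top view shows the open clamp's nut at about (347,220), leaning out to the right, its lug at (316,233), the gauge at (228,255) and the -y handle at (284,245). The side view shows the same nut at about (420,267).

```bash
cat > b.py <<'E'
from h import *
np.set_printoptions(precision=2,suppress=True)
d=np.load("top_d.npy");im=cv2.imread("pics/top0.png");im=cv2.resize(im,(512,384),interpolation=cv2.INTER_AREA)
rr,cc=np.mgrid[0:384,0:512];P=world("top",d,np.stack([rr.ravel(),cc.ravel()],1)).reshape(384,512,3)
dark=im.max(2)<70
def box(c,h,zlo,zhi,dk=True):
    r,k=c;m=np.zeros((384,512),bool);m[r-h[0]:r+h[0],k-h[1]:k+h[1]]=1
    m&=(P[...,2]>zlo)&(P[...,2]<zhi)
    if dk:m&=dark
    return P[m]
for n,c,h,zl,zh in(("h-y",(163,189),(22,9),226,240),("h+y",(198,109),(18,12),226,240),("nut",(146,231),(16,14),170,240)):
    p=box(c,h,zl,zh);q=p[:,:2]
    w,v=np.linalg.eigh(np.cov(q.T));print(n,len(p),p.mean(0),"z",p[:,2].min(),np.percentile(p[:,2],[50,95]),"axis",v[:,1],np.sqrt(w)*3.46, "rectmid",cv2.minAreaRect(q.astype(np.float32)))
p=box((170,153),(25,25),292,308,False);print("gauge",len(p),cv2.minEnclosingCircle(p[:,:2].astype(np.float32)),p.mean(0))
p=box((146,231),(20,30),170,240)
print(p[::max(1,len(p)//60)])
p=box((155,211),(12,12),185,199,False);print("lug",len(p),p.mean(0),p[:,:2].min(0),p[:,:2].max(0))
# plane height check of drainboard
print("table",np.median(P[300:340,380:440,2]))
a=cv2.resize(cv2.imread("pics/top0.png")[165:315,180:400],None,fx=3.4,fy=3.4,interpolation=cv2.INTER_CUBIC);cv2.imwrite("pics/c1.png",a)
E
python3 b.py
```

```text
h-y 213 [593.07  52.41 231.54] z 226.39253917924339 [231.65 234.33] axis [-0.91 -0.41] [13.03 75.02] rectmid ((593.2186889648438, 53.09574508666992), (76.8166732788086, 13.602935791015625), 24.575708389282227)
h+y 221 [512.22 229.08 231.41] z 226.00530615604862 [231.52 234.57] axis [-0.91 -0.41] [12.02 74.04] rectmid ((512.1219482421875, 230.43800354003906), (76.03362274169922, 13.69621753692627), 23.785411834716797)
nut 261 [631.72 -33.53 210.79] z 179.40808789774167 [213.19 219.96] axis [-0.91 -0.42] [27.99 52.43] rectmid ((629.9153442382812, -29.13543701171875), (56.953956604003906, 34.17266082763672), 24.849233627319336)
gauge 903 ((567.3131713867188, 109.95247650146484), 32.80443572998047) [566.99 108.71 300.54]
[[660.24 -27.   219.85]
 [658.72 -24.52 216.53]
 [658.43 -33.5  218.83]
 [655.71 -29.42 220.71]
 [655.58 -19.52 210.06]
 [654.2  -29.15 217.53]
 [653.96 -19.25 207.18]
 [651.9  -29.27 218.  ]
 [652.18 -19.07 204.96]
 [649.28 -29.56 220.02]
 [650.63 -37.74 214.58]
 [647.84 -29.25 216.37]
 [647.44 -38.28 219.38]
 [645.88 -29.19 215.17]
 [645.13 -38.4  219.96]
 [644.18 -28.
[... 601 characters left out ...]
  203.48]
 [624.36 -38.52 213.55]
 [623.75 -47.67 218.34]
 [624.87 -21.16 195.17]
 [623.65 -31.01 203.7 ]
 [621.67 -41.08 216.76]
 [621.56 -49.94 218.7 ]
 [622.03 -21.64 198.66]
 [621.23 -31.21 204.86]
 [620.02 -40.85 213.48]
 [619.36 -50.02 218.81]
 [620.   -21.57 197.38]
 [619.25 -31.13 203.35]
 [617.97 -40.84 212.6 ]
 [617.45 -49.96 217.1 ]
 [618.18 -25.91 195.43]
 [616.43 -36.07 207.78]
 [615.37 -45.56 215.75]
 [615.09 -54.51 218.9 ]
 [613.07 -45.69 216.45]
 [613.51 -54.3  215.09]
 [610.81 -45.8  216.88]
 [611.14 -54.45 216.19]
 [608.74 -48.02 216.48]
 [607.42 -43.16 209.91]
 [605.91 -45.06 205.56]]
lug 370 [613.26  20.18 191.23] [589.13 -12.33] [643.39  41.9 ]
table -0.08731892773789696
```

View pics/c1.png

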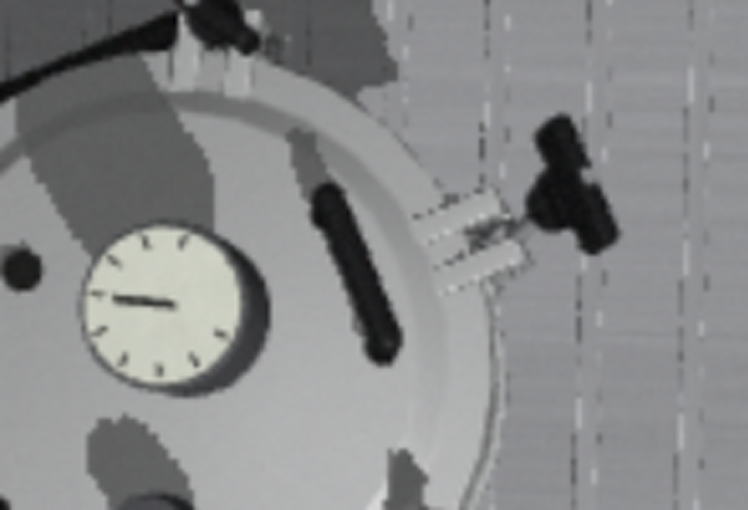

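```bash
cat >> h.py <<'E'
from scipy.spatial.transform import Rotation as R
U=np.array([.416,-.909,0]);SEAT=np.array([617.2,.1,192.])
def st():
    s=arm.read_state();r=R.from_quat(s["ee_rot"]);x=r.as_matrix()[:,0]
    off=s["tcp_pos"]-SEAT;V=np.array([.909,.416,0])
    print("t%.2f"%s["t"],"tcp",s["tcp_pos"].round(1),"along u %.1f, v %.1f"%(off@U,off@V),"yaw %.3f"%np.arctan2(x[1],x[0]),"j",s["joints"].round(3),"F",s["force"].round(1),"M",s["torque"].round(3),"w %.1f"%(85*s["gripper_width"]),"gf %.1f"%s["grasp_force"])
    return s,r
def go(pos,yaw):  # full target relative to the present pose, in tool units
    s,r=st();T=R.from_matrix(np.array([[np.cos(yaw),np.sin(yaw),0],[np.sin(yaw),-np.cos(yaw),0],[0,0,-1]]).T)
    T=R.from_matrix(np.column_stack([[np.cos(yaw),np.sin(yaw),0],[np.sin(yaw),-np.cos(yaw),0],[0,0,-1]]))
    print("d",(r.inv().apply(np.array(pos)-s["tcp_pos"])/150).round(3),"a",((r.inv()*T).as_rotvec()/(np.pi/2)).round(3))
E
python3 - <<'E'
from h import *
s,r=st()
print("yaw+j6-j1",np.arctan2(*r.as_matrix()[[1,0],0])+s["joints"][5]-s["joints"][0])
ux=np.arctan2(.416,.909) # tool x along +v or -v
print("candidates yaw",ux,ux-np.pi)
p=[617.2+.416*46,.1-.909*46]
go([261,622,400],0);go([p[0],p[1],400],ux); go([p[0],p[1],400],ux-np.pi)
E
```

```text
t1.10 tcp [261.5 622.3 199.3] along u -713.6, v -64.5 yaw 2.744 j [ 1.023  0.286  1.577  0.     1.279 -0.15 ] F [ 0.8 -0.6 -0.3] M [-0.036 -0.056  0.018] w 84.8 gf 0.0
yaw+j6-j1 1.570787018498372
candidates yaw 0.4291939251112054 -2.7123987284785875
t1.10 tcp [261.5 622.3 199.3] along u -713.6, v -64.5 yaw 2.744 j [ 1.023  0.286  1.577  0.     1.279 -0.15 ] F [ 0.8 -0.6 -0.3] M [-0.036 -0.056  0.018] w 84.8 gf 0.0
d [ 0.002 -0.003 -1.338] a [-0.    -0.     1.747]
t1.10 tcp [261.5 622.3 199.3] along u -713.6, v -64.5 yaw 2.744 j [ 1.023  0.286  1.577  0.     1.279 -0.15 ] F [ 0.8 -0.6 -0.3] M [-0.036 -0.056  0.018] w 84.8 gf 0.0
d [-4.019 -3.113 -1.338] a [-0.    -0.     1.474]
t1.10 tcp [261.5 622.3 199.3] along u -713.6, v -64.5 yaw 2.744 j [ 1.023  0.286  1.577  0.     1.279 -0.15 ] F [ 0.8 -0.6 -0.3] M [-0.036 -0.056  0.018] w 84.8 gf 0.0
d [-4.019 -3.113 -1.338] a [ 0.    -0.    -0.526]
```

Request:
play_rows([
  [[0, 0, -0.4, 0, 0, -0.1], [0, 0, -0.8, 0, 0, -0.2], [-0.25, -0.2, -1, 0, 0, -0.3], [-0.55, -0.45, -1, 0, 0, -0.4], [-0.85, -0.7, -1, 0, 0, -0.5]],
], grip=0.0)

```text
t: 1.72
tcp_pos: [338.9, 474.9, 350.2]
ee_rot: [-0.196, 0.981, 0.0, 0.001]
force: [0.7, -0.3, -0.6]
gripper_width: 0.498
grasp_force: 0.0
```

```bash
python3 -c "
from h import *
go([636.3,-41.7,380],-2.712)"
```

```text
t1.73 tcp [338.9 474.9 350.2] along u -547.3, v -55.5 yaw -2.748 j [ 0.777  0.008  1.617 -0.     1.514 -1.187] F [ 0.7 -0.3 -0.6] M [-0.016 -0.051 -0.026] w 42.3 gf 0.0
d [-0.51  -3.941 -0.199] a [ 0.     0.001 -0.023]
```

Request:
play_rows([
  [[-0.03, -0.28, -0.1, 0, 0, 0], [-0.07, -0.56, -0.2, 0, 0, 0], [-0.1, -0.8, -0.2, 0, 0, 0], [-0.13, -1, -0.2, 0, 0, 0]],
])

```text
t: 2.22
tcp_pos: [413.7, 343.3, 379.9]
ee_rot: [-0.192, 0.981, 0.0, 0.001]
force: [0.6, -0.2, 0.0]
gripper_width: 0.5
grasp_force: 0.0
```

Request:
play_rows([
  [[-0.03, -0.3, 0, 0, 0, 0], [-0.07, -0.6, 0, 0, 0, 0], [-0.1, -0.8, 0, 0, 0, 0], [-0.13, -1, 0, 0, 0, 0]],
])

```text
t: 2.72
tcp_pos: [488.3, 212.0, 379.5]
ee_rot: [-0.192, 0.981, 0.0, 0.0]
force: [-0.0, -0.3, 0.1]
gripper_width: 0.5
grasp_force: 0.0
```

Request:
play_rows([
  [[-0.03, -0.3, 0, 0, 0, 0], [-0.07, -0.6, 0, 0, 0, 0], [-0.1, -0.8, 0, 0, 0, 0], [-0.13, -1, 0, 0, 0, 0]],
])

```text
t: 3.22
tcp_pos: [563.0, 80.4, 379.4]
ee_rot: [-0.192, 0.981, 0.0, 0.0]
force: [-0.4, 1.5, 0.9]
gripper_width: 0.499
grasp_force: 0.0
```

```bash
python3 -c "
from h import *
go([636.3,-41.7,206],-2.712)"
```

```text
t3.23 tcp [563.   80.4 379.4] along u -95.6, v -15.8 yaw -2.755 j [-0.036 -0.029  1.603  0.     1.567 -1.994] F [-0.4  1.5  0.9] M [ 0.026 -0.    -0.024] w 42.4 gf 0.0
d [-0.145 -0.938  1.156] a [-0.     0.    -0.027]
```

Request:
play_rows([
  [[-0.04, -0.3, 0, 0, 0, 0], [-0.09, -0.6, 0, 0, 0, -0.01], [-0.145, -0.938, 0.1, 0, 0, -0.027], [-0.145, -0.938, 0.5, 0, 0, -0.027], [-0.145, -0.938, 0.8, 0, 0, -0.027]],
])

```text
t: 3.85
tcp_pos: [635.5, -41.3, 256.6]
ee_rot: [-0.213, 0.977, 0.0, -0.001]
force: [0.2, -1.3, -1.4]
gripper_width: 0.495
grasp_force: 0.0
```

Run:
```python
from h import *
go([636.3,-41.7,206],-2.712)
for cam in("side","top"):
    im,d=arm.camera(cam);np.save(cam+"_d.npy",d);cv2.imwrite("pics/%s1.png"%cam,im)
a=cv2.imread("pics/side1.png")[100:240,190:330];b=cv2.imread("pics/top1.png")[90:230,140:280]
cv2.imwrite("pics/c2.png",cv2.resize(np.hstack([a,b]),None,fx=2.8,fy=2.8,interpolation=cv2.INTER_CUBIC))
```

```text
t3.85 tcp [635.5 -41.3 256.6] along u 45.2, v -0.6 yaw -2.713 j [-0.224  0.167  1.613  0.     1.363 -2.223] F [ 0.2 -1.3 -1.4] M [ 0.022 -0.057  0.03 ] w 42.1 gf 0.0
d [-0.004 -0.005  0.338] a [ 0.001 -0.001 -0.001]
```

View pics/c2.png

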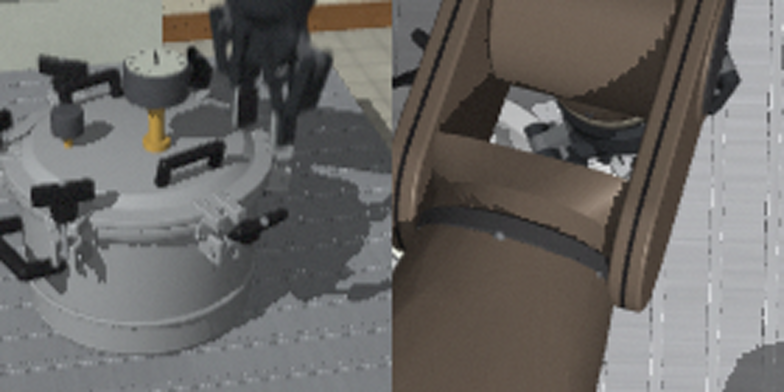

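The side half shows the two fingers at about (245,110) and (283,152) above the leaning nut at (258,226). The top half shows the arm hiding the nut, with the gauge clear beneath it.

Request:
play_rows([
  [[0, 0, 0.12, 0, 0, 0], [0, 0, 0.24, 0, 0, 0], [0, 0, 0.33, 0, 0, 0], [0, 0, 0.33, 0, 0, 0]],
])

```text
t: 4.45
tcp_pos: [635.2, -40.2, 208.5]
ee_rot: [-0.213, 0.977, 0.0, -0.001]
force: [-0.5, -0.9, -0.8]
gripper_width: 0.493
grasp_force: 0.0
```

Request:
play_rows([
  [[0, 0, 0, 0, 0, 0], [0, 0, 0, 0, 0, 0]],
], grip=0.25, newtons=20)

```text
t: 4.7
tcp_pos: [636.4, -40.5, 210.9]
ee_rot: [-0.213, 0.977, -0.0, 0.001]
force: [0.5, -1.0, 0.4]
gripper_width: 0.372
grasp_force: 0.0
```

Run:
```python
from h import *
s,r=st()
im,d=arm.camera("side");cv2.imwrite("pics/c3.png",cv2.resize(im[110:220,220:330],None,fx=5,fy=5,interpolation=cv2.INTER_CUBIC))
```

```text
t4.70 tcp [636.4 -40.5 210.9] along u 44.9, v 0.6 yaw -2.712 j [-0.222  0.196  1.663 -0.     1.28  -2.223] F [ 0.5 -1.   0.4] M [0.041 0.05  0.028] w 31.6 gf 0.0
```

View pics/c3.png

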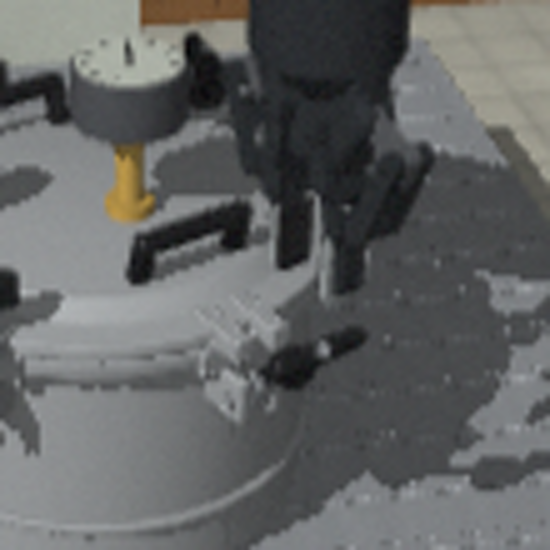

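Fingertips at about (295,260) and (345,290) appear higher than the nut at (310,360). I'll check the projection against the nut's 3D points.

Run:
```python
from h import *
np.set_printoptions(precision=1,suppress=True)
im,d=arm.camera("side")
f=lambda p:((p-np.array([220,110]))*5)
for n,P in(("tcp",[636.4,-40.5,211]),("nut",[634,-37,209]),("gauge",[567.3,109,300]),("seat",[617.2,0,192]),("handle",[593.1,52.5,233])):
    print(n,proj("side",P),f(proj("side",P)))
for c in((260,295),(290,345),(360,290),(345,350),(335,215),(65,128)):
    rc=[110+c[0]/5,220+c[1]/5];print(c,world("side",d,rc))
```

```text
tcp [[281.5 176.3]] [[307.5 331.6]]
nut [[280.2 176.3]] [[301.2 331.6]]
gauge [[245.4 121.9]] [[126.9  59.3]]
seat [[270.6 174.8]] [[253.  323.8]]
handle [[258.3 152.6]] [[191.3 213.1]]
(260, 295) [[632.  -24.5 245. ]]
(290, 345) [[646.4 -68.4 252.4]]
(360, 290) [[622.  -62.2 209.4]]
(345, 350) [[657.3 -48.4 205.5]]
(335, 215) [[596.8   1.7 186. ]]
(65, 128) [[566.6 100.9 300.5]]
```

Run:
```python
from h import *
np.set_printoptions(linewidth=250,suppress=True)
im,d=arm.camera("side")
rs=range(150,190,2);cs=range(268,300,2)
P=np.array([[world("side",d,[r,c])[0] for c in cs] for r in rs])
print("z");print(np.column_stack([rs,P[...,2].round()]).astype(int))
print("out u");print(np.column_stack([rs,((P-SEAT)@U).round()]).astype(int))
cv2.imwrite("pics/c4.png",cv2.resize(im[140:195,255:310],None,fx=10,fy=10,interpolation=cv2.INTER_CUBIC))
```

```text
z
[[150 233 205 202 278 282 282 281 279 302 305 304 293 313 317 319 318]
 [152 229 229 202 276 278 276 275 271 295 299 297 296 309 312 311 303]
 [154 224 202 203 271 273 270 267 267 290 293 294 300 304 307 299 296]
 [156 214 201 200 266 267 264 262 190 188 289 290 297 300 297 293 292]
 [158 208 202 199 259 262 257 256 189 279 279 280 290 294   1   2   0]
 [160 201 200 198 253 254 252 249 189 273 274 276 272 272   1   0   4]
 [162 201 198 197 248 249 247 244 188 267 268 271 270 268   3   3  -2]
 [164 198 196 192 192 191 190 187 187 261 260 267 263 262  -1  -1   3]
 [166 194 193 192 190 189 190 189 185 257 257 260 256 255   1  -1  -4]
 [168 191 192 189 190 190 190 185 176 251 252 254 246   2   2   1   1]
 [170 191 193 190 189 190 183 177 168   2 244   2   1   2   0   2  -2]
 [172 190 193 194 192 181 176 168   4  -1   1   0   1   1  -1  -1   1]
 [174 189 187 194 192 192 165 143   0  -2   1   3   1   0   1   0   1]
 [176 192 181 186 189 188 143 135  -2   1   0 212 211 210   1   3   2]
 [178 191 187 179 185 181 137 125 211 212 211 209 205 205   4   0   2]
 [180 186 181 164 141 196 210 211
[... 1389 characters left out ...]
74  -11  -10    1    2    6  -24  -47 -213 -211 -204 -198 -195 -193 -187 -184 -179]
 [ 176    1   -9    0    6    9  -41  -48 -205 -198 -194   55   56   58 -177 -171 -168]
 [ 178    7    6   -1    9    8  -40  -51   51   56   58   58   57   60 -164 -164 -158]
 [ 180    9    6  -10  -34   33   53   56   58   59   59   59 -166 -162 -159 -152 -150]
 [ 182  -10   -9   -3   52   56   58   59   61   53 -165 -158 -156 -151 -145 -144 -142]
 [ 184  -19   -9   44   55   61   62   46   44 -156 -153 -149 -148 -142  686 -133 -128]
 [ 186    5    3   15   52   37   43   44 -153 -148 -146 -142 -137 -135 -129 -125 -120]
 [ 188    9    5    9    9  -37  -43  -68 -141 -137 -134 -129 -127 -122 -119 -114 -111]]
```

View pics/c4.png

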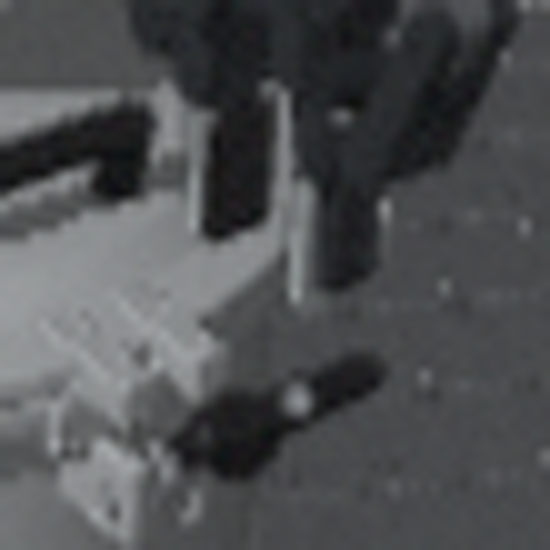

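Run:
```python
from h import *
a=cv2.resize(cv2.imread("pics/side0.png"),(512,384),interpolation=cv2.INTER_AREA);b=cv2.imread("pics/side1.png");c,d=arm.camera("side")
for im in(a,b,c):
    m=(im.max(2)<45);m[:168]=0;m[190:]=0;m[:,:268]=0;m[:,296:]=0
    y,x=np.nonzero(m);print(len(y),y.mean(),x.mean(),y.min(),y.max(),x.min(),x.max())
P=world("side",d,np.argwhere(m));o=(P-SEAT)@U;k=(o>30)&(o<80);print(k.sum(),np.median(o[k]),np.median(P[k,2]),np.percentile(P[k,2],[5,95]))
for th in(.5,.6,.7,.8,.9):
    print(th,proj("side",SEAT+[0,0,-42]+83*(np.sin(th)*U+[0,0,np.cos(th)])))
print(arm.pinch_z,st()[0]["tcp_pos"])
```

```text
110 177.9181818181818 279.7909090909091 171 184 270 290
96 180.89583333333334 281.2604166666667 175 186 272 292
93 181.5268817204301 281.31182795698925 168 187 272 292
89 56.855620640211164 206.49683406158124 [181.2001845  212.51676667]
0.5 [[280.31953341 171.63056264]]
0.6 [[281.9482658 174.2775599]]
0.7 [[283.45571506 177.0766184 ]]
0.8 [[284.82299633 179.99432883]]
0.9 [[286.03312408 182.99536733]]
t4.90 tcp [636.1 -40.5 210.3] along u 44.8, v 0.3 yaw -2.712 j [-0.223  0.196  1.664 -0.     1.28  -2.223] F [ 0.   0.2 -0.5] M [0.042 0.044 0.05 ] w 31.9 gf 0.0
18.700000000000003 [636.08571092 -40.50307437 210.30931605]
```

Run:
```python
from h import *
np.set_printoptions(precision=1,suppress=True)
print("start tcp px in 768", proj("side",[261.5,622.3,199.3])*1.5, "z+35", proj("side",[261.5,622.3,234])*1.5)
print("c2 tcp", (proj("side",[635.5,-41.3,256.6])-[190,100])*2.8,"z+35",(proj("side",[635.5,-41.3,291])-[190,100])*2.8)
im,d=arm.camera("side")
rr,cc=np.mgrid[120:175,262:306];P=world("side",d,np.stack([rr.ravel(),cc.ravel()],1))
o=(P-SEAT)@U;v=(P-SEAT)@np.array([.909,.416,0])
k=(o>15)&(o<85)&(P[:,2]>215)&(abs(v)<60)
for z in range(230,330,8):
    m=k&(abs(P[:,2]-z)<4);
    if m.sum():print(z,m.sum(),"v",np.percentile(v[m],[2,98]),"o",np.percentile(o[m],[2,98]))
```

```text
start tcp px in 768 [[216.6 141.8]] z+35 [[214.4 128.5]]
c2 tcp [[258.  171.7]] z+35 [[259.9 138.1]]
246 26 v [-10.4   8.6] o [22.7 72.3]
254 47 v [-11.    8.3] o [24.8 75.6]
262 44 v [-11.2   7.2] o [24.7 75.9]
270 52 v [-11.8  10.3] o [23.6 75.6]
278 47 v [-11.5  10.5] o [22.6 76.2]
286 36 v [-12.5   5.9] o [18.9 75.6]
294 60 v [-12.9   9.6] o [17.5 79.9]
302 28 v [-13.4   7.8] o [20.  73.9]
310 58 v [-17.7   9.1] o [22.2 72.2]
318 52 v [-18.1  12.5] o [23.6 71.4]
326 53 v [-17.9   4.3] o [23.2 74.7]
```

The fingertips render about 34 mm above the reported TCP, and the bolt has crept out to about 0.8 rad. I'll shift outward and go down in guarded steps.

Request:
play_rows([
  [[0, -0.04, 0, 0, 0, 0], [0, -0.06, 0.05, 0, 0, 0], [0, -0.06, 0.1, 0, 0, 0], [0, -0.06, 0.12, 0, 0, 0]],
], grip=0.06)

```text
t: 5.45
tcp_pos: [639.0, -48.6, 190.4]
ee_rot: [-0.213, 0.977, 0.0, -0.001]
force: [-0.0, 0.3, 0.4]
gripper_width: 0.466
grasp_force: 0.0
```

```bash
cat > tip.py <<'E'
from h import *
np.set_printoptions(precision=1,suppress=True)
st();im,d=arm.camera("side")
rr,cc=np.mgrid[120:192,262:306];P=world("side",d,np.stack([rr.ravel(),cc.ravel()],1))
o=(P-SEAT)@U;v=(P-SEAT)@np.array([.909,.416,0])
k=(o>-30)&(o<95)&(P[:,2]>196)&(abs(v)<45)
for z in range(198,260,6):
    m=k&(abs(P[:,2]-z)<3)
    if m.sum():print(z,m.sum(),"v",np.percentile(v[m],[2,98]),"o",np.percentile(o[m],[2,50,98]))
cv2.imwrite("pics/tip.png",cv2.resize(im[135:195,250:310],None,fx=8,fy=8,interpolation=cv2.INTER_CUBIC))
E
python3 tip.py
```

```text
t5.45 tcp [639.  -48.6 190.4] along u 53.3, v -0.4 yaw -2.712 j [-0.2  0.2  1.7  0.   1.3 -2.2] F [-0.   0.3  0.4] M [ 0.  0. -0.] w 39.6 gf 0.0
198 8 v [-29.7  17.7] o [33.1 53.5 58.6]
204 36 v [-30.9  24.1] o [49.8 60.5 63. ]
210 35 v [-28.9  10.5] o [52.1 57.9 62.5]
222 2 v [8.6 8.8] o [32.6 55.7 78.8]
228 27 v [-11.6  10.2] o [26.2 33.6 81.6]
234 33 v [-12.8  10.8] o [22.  75.7 88.3]
240 34 v [-12.4   7.7] o [20.3 76.  88.4]
246 37 v [-12.1   8.7] o [18.9 35.2 88. ]
252 38 v [-11.7   8.3] o [26.2 76.5 88.6]
258 34 v [-11.9   7.9] o [25.9 34.8 87.2]
```

Request:
play_rows([
  [[0, 0, 0.06, 0, 0, 0], [0, 0, 0.11, 0, 0, 0], [0, 0, 0.14, 0, 0, 0], [0, 0, 0.14, 0, 0, 0]],
])

```text
t: 6.0
tcp_pos: [639.3, -48.5, 170.1]
ee_rot: [-0.213, 0.977, 0.0, -0.001]
force: [-0.9, -0.4, -0.0]
gripper_width: 0.464
grasp_force: 0.0
```

Request:
play_rows([
  [[0, 0.04, 0, 0, 0, 0], [0, 0.08, 0, 0, 0, 0], [0, 0.13, 0, 0, 0, 0], [0, 0.18, 0, 0, 0, 0], [0, 0.18, 0, 0, 0, 0]],
], grip=0.3)

```text
t: 6.62
tcp_pos: [634.3, -31.8, 180.6]
ee_rot: [-0.214, 0.977, -0.011, 0.007]
force: [0.4, -15.9, 15.6]
gripper_width: 0.353
grasp_force: 10.8
```

```bash
python3 tip.py
```

```text
t6.62 tcp [634.3 -31.8 180.6] along u 36.1, v 2.3 yaw -2.711 j [-0.2  0.2  1.7 -0.   1.2 -2.2] F [  0.4 -15.9  15.6] M [-3.  -0.2 -0.2] w 30.0 gf 10.8
198 8 v [-29.9  18.4] o [39.9 42.4 43.5]
204 13 v [-30.9  18.7] o [36.8 46.  48.1]
210 18 v [-31.2  22.7] o [41.7 49.5 51.7]
216 55 v [-30.1  24.1] o [16.  47.2 57.8]
222 28 v [-12.  11.] o [17.4 22.2 63.5]
228 29 v [-9.7 10.7] o [15.5 53.8 65.7]
234 40 v [-9.7 11.4] o [16.9 52.8 65.1]
240 33 v [-10.2  10.3] o [15.5 52.3 64.7]
246 31 v [-9.2 11.6] o [16.  50.4 64.7]
252 32 v [-10.5   7.4] o [10.6 19.  66.4]
258 34 v [-11.5   8.7] o [-6.2 17.8 69.5]
```

View pics/tip.png

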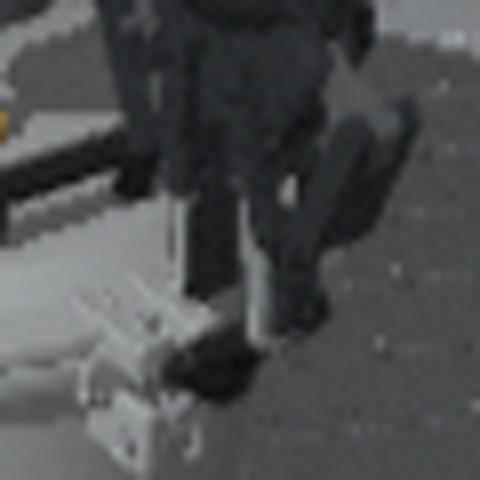

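The fingers at (215,230) and (285,300) have hold of the nut's bar and collar at (215,365), which is now about half-way up, and they are squeezing it askew. I'll open a little, lift slightly and push on.

Request:
play_rows([
  [[0, -0.06, -0.02, 0, 0, 0], [0, -0.06, -0.04, 0, 0, 0], [0, -0.06, -0.04, 0, 0, 0]],
], grip=-0.05)

```text
t: 7.05
tcp_pos: [631.5, -31.4, 175.9]
ee_rot: [-0.214, 0.977, 0.001, -0.001]
force: [-1.0, 0.3, -0.1]
gripper_width: 0.521
grasp_force: 0.0
```

Request:
play_rows([
  [[0, 0.04, 0, 0, 0, 0], [0, 0.08, 0, 0, 0, 0], [0, 0.12, 0, 0, 0, 0], [0, 0.16, 0, 0, 0, 0], [0, 0.16, 0, 0, 0, 0]],
])

```text
t: 7.68
tcp_pos: [621.4, -9.2, 176.2]
ee_rot: [-0.214, 0.977, 0.001, -0.001]
force: [0.6, -0.1, 1.5]
gripper_width: 0.527
grasp_force: 0.4
```

```bash
python3 tip.py
```

```text
t7.67 tcp [621.4  -9.2 176.2] along u 10.2, v -0.1 yaw -2.711 j [-0.2  0.2  1.7  0.   1.2 -2.2] F [ 0.6 -0.1  1.5] M [-0.1 -0.1 -0. ] w 44.8 gf 0.4
198 13 v [-13.2   2.9] o [15.8 25.5 29.2]
204 6 v [-16.6  -5.2] o [21.3 24.9 26.6]
210 19 v [-29.8  10.5] o [-13.1  27.6  41.1]
216 39 v [-30.9  25.3] o [-16.5  28.5  43.6]
222 49 v [-30.8  22.5] o [-15.9  31.3  48. ]
228 59 v [-30.4  24.6] o [-16.1  28.7  48.8]
234 31 v [-12.5   9.2] o [-16.5  38.5  49.3]
240 37 v [-11.    7.9] o [-14.4  37.9  48.1]
246 31 v [-11.8   9.5] o [-18.5 -11.   47.3]
252 24 v [-13.    9.6] o [-22.3 -13.6  48.3]
258 46 v [-14.6  12.7] o [-19.5  32.9  64. ]
```

Request:
play_rows([
  [[0, 0.02, 0, 0, 0, 0], [0, 0.05, 0, 0, 0, 0], [0, 0.08, 0, 0, 0, 0], [0, 0.11, 0, 0, 0, 0], [0, 0.13, 0, 0, 0, 0]],
], grip=0.26)

```text
t: 8.35
tcp_pos: [613.7, 7.7, 176.7]
ee_rot: [-0.213, 0.977, 0.0, -0.0]
force: [0.2, -0.7, 1.6]
gripper_width: 0.363
grasp_force: 0.6
```

```bash
python3 tip.py
```

```text
t8.35 tcp [613.7   7.7 176.7] along u -8.4, v 0.0 yaw -2.711 j [-0.2  0.2  1.8  0.   1.2 -2.2] F [ 0.2 -0.7  1.6] M [-0.2 -0.1  0. ] w 30.8 gf 0.6
198 15 v [-12.   5.] o [ 0.7 10.1 14.4]
204 17 v [-14.    6.6] o [-2.3  8.2 13.1]
210 10 v [-14.    9.6] o [ 6.7 11.  14.5]
216 40 v [-29.9  24.1] o [-25.9   7.1  20.5]
222 45 v [-31.3  23.9] o [-26.4   7.1  22.4]
228 55 v [-30.7  23.2] o [-25.8   8.5  22.1]
234 53 v [-29.1  20.2] o [-25.8   3.5  21.5]
240 34 v [-11.6   8.4] o [-27.8  11.1  22.8]
246 27 v [-11.1  11.1] o [-27.6 -22.4  22.3]
252 15 v [-13.6   6.3] o [-27.8 -24.6  21.2]
258 40 v [-13.8   8.1] o [-29.6  17.1  40.4]
```

Request:
play_rows([
  [[0, 0.01, 0, 0, 0, 0], [0, 0.02, 0, 0, 0, 0], [0, 0.03, 0, 0, 0, 0], [0, 0.03, 0, 0, 0, 0]],
])

```text
t: 8.9
tcp_pos: [612.5, 10.4, 176.9]
ee_rot: [-0.213, 0.977, -0.001, 0.0]
force: [2.0, -4.2, -0.3]
gripper_width: 0.373
grasp_force: 2.5
```

```bash
python3 tip.py
```

```text
t8.90 tcp [612.5  10.4 176.9] along u -11.3, v 0.0 yaw -2.712 j [-0.1  0.2  1.8 -0.   1.2 -2.1] F [ 2.  -4.2 -0.3] M [-0.8 -0.4  0. ] w 31.7 gf 2.5
198 10 v [-12.5   2.7] o [ 1.   9.4 12.1]
204 18 v [-14.    8.6] o [-1.8  6.6 10.9]
210 10 v [-23.5   3.3] o [ 2.3  6.2 12.3]
216 38 v [-30.2  27.6] o [-28.2   5.1  16.7]
222 52 v [-29.8  23.5] o [-27.9   5.   18.5]
228 48 v [-29.5  25.3] o [-28.1   5.2  18.6]
234 54 v [-27.2  22.7] o [-28.7   2.8  19.3]
240 27 v [-10.9  11.3] o [-29.3  12.7  18.5]
246 25 v [-12.5   8. ] o [-29.8 -25.5  18.2]
252 14 v [-12.5   5.7] o [-29.8 -26.5  20.3]
258 30 v [-13.9   8.9] o [-28.8  16.4  35.5]
```

View pics/tip.png

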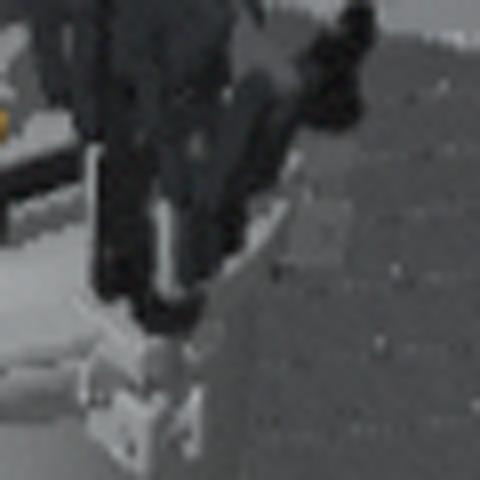

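The bolt is upright at its stop, felt at 4.6 N, and the fingers at (125,230) and (190,230) straddle the nut at (165,310). Next I'll centre the hand and grip.

Request:
play_rows([
  [[0, -0.04, 0, 0, 0, 0], [0, -0.073, 0, 0, 0, 0], [0, -0.073, 0, 0, 0, 0]],
])

```text
t: 9.32
tcp_pos: [616.5, 1.5, 176.5]
ee_rot: [-0.213, 0.977, 0.001, -0.0]
force: [-0.1, 0.5, 1.1]
gripper_width: 0.367
grasp_force: 0.0
```

Request:
play_rows([
  [[0, 0, 0, 0, 0, 0], [0, 0, 0, 0, 0, 0], [0, 0, 0, 0, 0, 0], [0, 0, 0, 0, 0, 0]],
], grip=0.85, newtons=20)

```text
t: 9.82
tcp_pos: [616.8, 0.9, 176.8]
ee_rot: [-0.213, 0.977, -0.001, 0.0]
force: [1.5, -3.1, -1.1]
gripper_width: 0.121
grasp_force: 26.3
```

```bash
python3 tip.py
```

```text
t9.82 tcp [616.8   0.9 176.8] along u -0.9, v 0.0 yaw -2.712 j [-0.2  0.2  1.7 -0.   1.2 -2.2] F [ 1.5 -3.1 -1.1] M [-0.6 -0.2  0. ] w 10.3 gf 26.3
198 14 v [-13.2   2.2] o [ 0.3  8.6 13.8]
204 17 v [-13.8   7.5] o [-2.6  6.8 11.6]
210 13 v [-22.7   7.8] o [ 0.9  8.1 12.1]
216 29 v [-30.2  24.7] o [ 1.2  5.4 17.2]
222 39 v [-29.6  25.5] o [-0.1  6.3 19.9]
228 40 v [-30.8  27. ] o [-14.    5.5  19.8]
234 41 v [-29.    3.1] o [-11.9   3.7  19.2]
240 29 v [-11.8   5.9] o [-17.4  10.   20.7]
246 16 v [-11.4  -1.8] o [-12.5  -4.3  18.1]
252 24 v [-13.8  -1.7] o [-28.3  -7.2  31.5]
258 43 v [-13.2   8. ] o [-26.8  15.4  37.8]
```

Request:
play_rows([
  [[0, 0, 0.001, 0, 0, 0.1], [0, 0, 0.002, 0, 0, 0.2], [0, 0, 0.003, 0, 0, 0.3], [0, 0, 0.004, 0, 0, 0.4], [0, 0, 0.004, 0, 0, 0.5]],
])

```text
t: 10.5
tcp_pos: [617.0, 0.6, 176.2]
ee_rot: [0.179, 0.984, -0.001, 0.001]
force: [1.3, -4.9, -1.8]
gripper_width: 0.124
grasp_force: 26.2
```

```bash
cat > s.py <<'E'
from h import *
s,r=st();print("Mz %.3f"%s["torque"][2])
E
python3 s.py
```

```text
t10.50 tcp [6.170e+02 6.000e-01 1.762e+02] along u -0.5, v 0.0 yaw 2.781 j [-0.163  0.179  1.747 -0.002  1.214 -1.372] F [ 1.3 -4.9 -1.8] M [-0.769 -0.342  0.015] w 10.5 gf 26.2
Mz 0.015
```

Request:
play_rows([
  [[0, 0, 0.001, 0, 0, 0.1], [0, 0, 0.002, 0, 0, 0.2], [0, 0, 0.003, 0, 0, 0.3], [0, 0, 0.004, 0, 0, 0.4], [0, 0, 0.005, 0, 0, 0.5]],
])

```text
t: 11.12
tcp_pos: [616.9, 0.2, 175.6]
ee_rot: [0.542, 0.84, -0.001, 0.001]
force: [0.9, -4.7, -1.8]
gripper_width: 0.124
grasp_force: 26.3
```

```bash
python3 s.py
```

```text
t11.12 tcp [6.169e+02 2.000e-01 1.756e+02] along u -0.2, v -0.2 yaw 1.996 j [-0.163  0.18   1.748 -0.002  1.213 -0.587] F [ 0.9 -4.7 -1.8] M [-0.927 -0.272  0.041] w 10.6 gf 26.3
Mz 0.041
```

Request:
play_rows([
  [[0, 0, 0.001, 0, 0, 0.1], [0, 0, 0.002, 0, 0, 0.2], [0, 0, 0.003, 0, 0, 0.3], [0, 0, 0.004, 0, 0, 0.4], [0, 0, 0.005, 0, 0, 0.5]],
])

```text
t: 11.75
tcp_pos: [616.5, 0.1, 174.9]
ee_rot: [0.822, 0.569, -0.001, 0.001]
force: [0.5, -4.5, -0.6]
gripper_width: 0.118
grasp_force: 26.4
```

```bash
python3 s.py
```

```text
t11.75 tcp [6.165e+02 1.000e-01 1.749e+02] along u -0.2, v -0.6 yaw 1.210 j [-0.163  0.18   1.749 -0.003  1.213  0.198] F [ 0.5 -4.5 -0.6] M [-0.99  -0.045  0.008] w 10.1 gf 26.4
Mz 0.008
```

Request:
play_rows([
  [[0, 0, 0.001, 0, 0, 0.08], [0, 0, 0.002, 0, 0, 0.16], [0, 0, 0.002, 0, 0, 0.24], [0, 0, 0.003, 0, 0, 0.32]],
])

```text
t: 12.25
tcp_pos: [616.3, 0.1, 174.5]
ee_rot: [0.938, 0.347, -0.001, 0.001]
force: [-0.9, -4.4, -0.4]
gripper_width: 0.125
grasp_force: 26.5
```

```bash
python3 s.py
```

```text
t12.25 tcp [6.163e+02 1.000e-01 1.745e+02] along u -0.4, v -0.8 yaw 0.709 j [-0.163  0.18   1.749 -0.003  1.213  0.7  ] F [-0.9 -4.4 -0.4] M [-0.967  0.1   -0.   ] w 10.6 gf 26.5
Mz -0.000
```

Request:
play_rows([
  [[0, 0, 0.001, 0, 0, 0.08], [0, 0, 0.002, 0, 0, 0.16], [0, 0, 0.002, 0, 0, 0.24]],
])

```text
t: 12.62
tcp_pos: [616.1, 0.2, 174.2]
ee_rot: [0.986, 0.165, -0.001, 0.001]
force: [-0.7, -5.3, -0.3]
gripper_width: 0.123
grasp_force: 26.5
```

```bash
python3 s.py
```

```text
t12.62 tcp [6.161e+02 2.000e-01 1.742e+02] along u -0.6, v -0.9 yaw 0.332 j [-0.163  0.181  1.749 -0.003  1.213  1.077] F [-0.7 -5.3 -0.3] M [-0.928  0.14   0.027] w 10.4 gf 26.5
Mz 0.027
```

Request:
play_rows([
  [[0, 0, 0.001, 0, 0, 0.08], [0, 0, 0.002, 0, 0, 0.16], [0, 0, 0.002, 0, 0, 0.24]],
])

```text
t: 13.0
tcp_pos: [616.0, 0.4, 174.1]
ee_rot: [1.0, -0.022, -0.001, 0.001]
force: [-1.3, -3.9, 0.3]
gripper_width: 0.124
grasp_force: 26.6
```

```bash
python3 s.py
```

```text
t13.00 tcp [6.160e+02 4.000e-01 1.741e+02] along u -0.8, v -0.9 yaw -0.045 j [-0.163  0.181  1.75  -0.003  1.213  1.454] F [-1.3 -3.9  0.3] M [-0.883  0.235  0.001] w 10.5 gf 26.6
Mz 0.001
```

Request:
play_rows([
  [[0, 0, 0.001, 0, 0, 0.08], [0, 0, 0.002, 0, 0, 0.16], [0, 0, 0.002, 0, 0, 0.24]],
])

```text
t: 13.38
tcp_pos: [616.0, 0.6, 174.1]
ee_rot: [0.978, -0.209, -0.001, 0.001]
force: [-3.1, -3.4, 1.6]
gripper_width: 0.123
grasp_force: 26.7
```

```bash
python3 s.py
```

```text
t13.38 tcp [6.160e+02 6.000e-01 1.741e+02] along u -0.9, v -0.9 yaw -0.422 j [-0.163  0.181  1.75  -0.002  1.213  1.831] F [-3.1 -3.4  1.6] M [-0.716  0.361  0.077] w 10.5 gf 26.7
Mz 0.077
```

Request:
play_rows([
  [[0, 0, 0, 0, 0, 0.07], [0, 0, 0.001, 0, 0, 0.14]],
])

```text
t: 13.62
tcp_pos: [616.0, 0.7, 174.0]
ee_rot: [0.949, -0.315, -0.001, 0.001]
force: [-1.5, -4.0, 3.3]
gripper_width: 0.123
grasp_force: 26.8
```

```bash
python3 s.py
```

```text
t13.62 tcp [616.    0.7 174. ] along u -1.0, v -0.8 yaw -0.641 j [-1.620e-01  1.810e-01  1.750e+00 -2.000e-03  1.213e+00  2.050e+00] F [-1.5 -4.   3.3] M [-0.722  0.379  0.086] w 10.5 gf 26.8
Mz 0.086
```

Request:
play_rows([
  [[0, 0, 0, 0, 0, 0.06], [0, 0, 0, 0, 0, 0.12]],
])

```text
t: 13.88
tcp_pos: [616.1, 0.8, 174.1]
ee_rot: [0.915, -0.403, -0.0, 0.001]
force: [-1.9, -3.9, 2.3]
gripper_width: 0.123
grasp_force: 26.8
```

```bash
python3 s.py
```

```text
t13.88 tcp [616.1   0.8 174.1] along u -1.1, v -0.7 yaw -0.829 j [-1.620e-01  1.810e-01  1.750e+00 -2.000e-03  1.213e+00  2.238e+00] F [-1.9 -3.9  2.3] M [-0.667  0.406  0.095] w 10.5 gf 26.8
Mz 0.095
```

Request:
play_rows([
  [[0, 0, 0, 0, 0, 0.05], [0, 0, 0, 0, 0, 0.1]],
])

```text
t: 14.12
tcp_pos: [616.2, 0.9, 174.0]
ee_rot: [0.881, -0.473, -0.0, 0.001]
force: [-2.3, -3.9, 1.5]
gripper_width: 0.128
grasp_force: 26.8
```

```bash
python3 s.py
```

```text
t14.12 tcp [616.2   0.9 174. ] along u -1.1, v -0.6 yaw -0.986 j [-1.620e-01  1.810e-01  1.750e+00 -2.000e-03  1.213e+00  2.395e+00] F [-2.3 -3.9  1.5] M [-0.647  0.341  0.096] w 10.9 gf 26.8
Mz 0.096
```

Request:
play_rows([
  [[0, 0, 0, 0, 0, 0], [0, 0, 0, 0, 0, 0.05], [0, 0, 0, 0, 0, 0.1]],
], newtons=60)

```text
t: 14.5
tcp_pos: [616.3, 1.0, 174.1]
ee_rot: [0.842, -0.54, -0.0, 0.001]
force: [-2.6, -2.4, 3.7]
gripper_width: 0.116
grasp_force: 61.4
```

```bash
python3 s.py
```

```text
t14.50 tcp [616.3   1.  174.1] along u -1.2, v -0.5 yaw -1.141 j [-1.620e-01  1.810e-01  1.750e+00 -1.000e-03  1.212e+00  2.550e+00] F [-2.6 -2.4  3.7] M [-0.739  0.522  0.105] w 9.9 gf 61.4
Mz 0.105
```

Request:
play_rows([
  [[0, 0, 0, 0, 0, 0.05], [0, 0, 0, 0, 0, 0.1]],
])

```text
t: 14.75
tcp_pos: [616.4, 1.0, 174.1]
ee_rot: [0.797, -0.604, -0.0, 0.001]
force: [-2.6, -4.2, 4.4]
gripper_width: 0.117
grasp_force: 61.4
```

```bash
python3 s.py
```

```text
t14.75 tcp [616.4   1.  174.1] along u -1.2, v -0.4 yaw -1.298 j [-1.620e-01  1.810e-01  1.749e+00 -1.000e-03  1.212e+00  2.707e+00] F [-2.6 -4.2  4.4] M [-0.636  0.504  0.183] w 9.9 gf 61.4
Mz 0.183
```

Request:
play_rows([
  [[0, 0, 0, 0, 0, 0.03], [0, 0, 0, 0, 0, 0.06]],
])

```text
t: 15.0
tcp_pos: [616.4, 1.1, 174.1]
ee_rot: [0.768, -0.641, -0.0, 0.001]
force: [-1.3, -3.6, 3.8]
gripper_width: 0.114
grasp_force: 61.4
```

Run:
```python
from h import *
m=[st()[0]["torque"][2]]
for i in range(4):
    arm.camera("top");m.append(arm.read_state()["torque"][2])
print(np.round(m,3))
```

```text
t15.00 tcp [616.4   1.1 174.1] along u -1.2, v -0.3 yaw -1.391 j [-1.620e-01  1.810e-01  1.749e+00 -1.000e-03  1.212e+00  2.800e+00] F [-1.3 -3.6  3.8] M [-0.669  0.52   0.115] w 9.7 gf 61.4
[0.115 0.073 0.057 0.032 0.117]
```

Torque is noisy at about 0.1 and close to the joint limit. I'll release, lift, turn back and check whether the nut followed.

Request:
play_rows([
  [[0, 0, 0, 0, 0, 0], [0, 0, 0, 0, 0, 0], [0, 0, -0.15, 0, 0, 0], [0, 0, -0.4, 0, 0, 0], [0, 0, -0.4, 0, 0, 0]],
], grip=0.1, newtons=20)

```text
t: 15.82
tcp_pos: [618.9, 1.8, 237.1]
ee_rot: [0.768, -0.641, 0.003, -0.002]
force: [-0.6, 0.1, 0.1]
gripper_width: 0.455
grasp_force: 0.0
```

Request:
play_rows([
  [[0, 0, 0, 0, 0, -0.118], [0, 0, 0, 0, 0, -0.236], [0, 0, 0, 0, 0, -0.354], [0, 0, 0, 0, 0, -0.472], [0, 0, 0, 0, 0, -0.59]],
])

```text
t: 16.45
tcp_pos: [616.1, 2.0, 231.3]
ee_rot: [0.974, -0.227, -0.001, -0.0]
force: [0.3, 0.1, 0.3]
gripper_width: 0.446
grasp_force: 0.0
```

Request:
play_rows([
  [[0, 0, 0, 0, 0, -0.118], [0, 0, 0, 0, 0, -0.236], [0, 0, 0, 0, 0, -0.354], [0, 0, 0, 0, 0, -0.472], [0, 0, 0, 0, 0, -0.59]],
])

```text
t: 17.08
tcp_pos: [616.1, 2.1, 231.3]
ee_rot: [0.973, 0.232, -0.001, -0.001]
force: [0.1, 0.1, -1.0]
gripper_width: 0.453
grasp_force: 0.0
```

Request:
play_rows([
  [[0, 0, 0, 0, 0, -0.118], [0, 0, 0, 0, 0, -0.236], [0, 0, 0, 0, 0, -0.354], [0, 0, 0, 0, 0, -0.472], [0, 0, 0, 0, 0, -0.59]],
])

```text
t: 17.7
tcp_pos: [616.1, 2.1, 231.3]
ee_rot: [0.767, 0.642, -0.0, -0.001]
force: [0.3, -0.1, 0.6]
gripper_width: 0.449
grasp_force: 0.0
```

```bash
cat > nut.py <<'E'
from h import *
np.set_printoptions(precision=2,suppress=True)
st()
for cam in("side","top"):
    im,d=arm.camera(cam)
    rr,cc=np.mgrid[0:384,0:512];P=world(cam,d,np.stack([rr.ravel(),cc.ravel()],1));q=P-SEAT
    k=(np.linalg.norm(q[:,:2],axis=1)<36)&(q[:,2]>15)&(q[:,2]<48)&(im.reshape(-1,3).max(1)<75)
    p=P[k]
    if len(p)<8:print(cam,len(p));continue
    w,v=np.linalg.eigh(np.cov(p[:,:2].T));print(cam,len(p),"mean",p.mean(0),"yaw",np.arctan2(v[1,1],v[0,1])%np.pi,"len",np.sqrt(w)*3.46,"z",np.percentile(p[:,2],[2,50,98]))
    if cam=="side":cv2.imwrite("pics/tip.png",cv2.resize(im[135:195,250:310],None,fx=8,fy=8,interpolation=cv2.INTER_CUBIC))
E
python3 nut.py
```

```text
t17.70 tcp [616.1   2.1 231.3] along u -2.2, v -0.2 yaw 1.395 j [-0.16  0.14  1.69  0.    1.31  0.01] F [ 0.3 -0.1  0.6] M [0.02 0.01 0.01] w 38.2 gf 0.0
side 104 mean [614.84  -8.52 222.76] yaw 1.792397233227123 len [ 9.43 61.08] z [208.79 223.78 231.1 ]
top 40 mean [619.46 -21.08 226.29] yaw 1.9758956605123021 len [ 9.88 16.14] z [215.49 228.22 229.73]
```

View pics/tip.png

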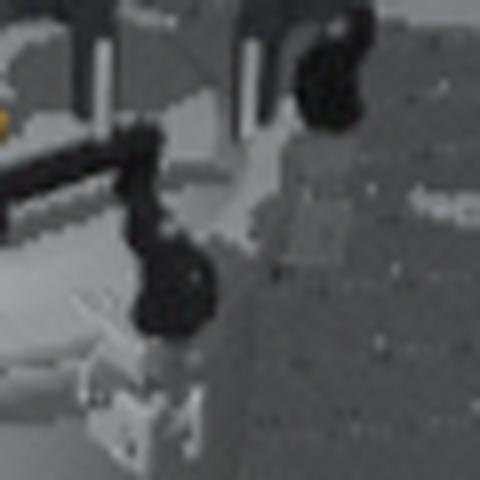

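The nut at (175,290) is upright with its wings end-on to the camera, at yaw about 1.77, so it followed the fingers. I'll regrip half a turn back and continue.

Request:
play_rows([
  [[0, 0, 0, 0, 0, -0.1], [0, 0, 0, 0, 0, -0.2], [0, 0, 0, 0, 0, -0.24], [0, 0, 0, 0, 0, -0.24]],
])

```text
t: 18.3
tcp_pos: [616.4, 1.7, 232.2]
ee_rot: [0.636, 0.771, -0.0, -0.001]
force: [0.1, 1.4, 0.3]
gripper_width: 0.451
grasp_force: 0.0
```

```bash
python3 -c "
from h import *
go([616.9,0.9,174],1.77)"
```

```text
t18.30 tcp [616.4   1.7 232.2] along u -1.8, v -0.1 yaw 1.762 j [-0.162  0.136  1.692  0.     1.315 -0.353] F [0.1 1.4 0.3] M [-0.008  0.093 -0.016] w 38.4 gf 0.0
d [-0.007  0.003  0.388] a [-0.001 -0.001 -0.005]
```

Request:
play_rows([
  [[0, 0.002, 0.15, 0, 0, 0], [-0.005, 0.002, 0.28, 0, 0, 0], [-0.005, 0.002, 0.37, 0, 0, 0], [-0.005, 0.002, 0.383, 0, 0, 0], [-0.005, 0.002, 0.383, 0, 0, 0]],
])

```text
t: 18.92
tcp_pos: [617.4, 0.7, 176.1]
ee_rot: [0.635, 0.772, 0.0, 0.0]
force: [0.4, 0.2, 1.0]
gripper_width: 0.453
grasp_force: 0.0
```

Request:
play_rows([
  [[0, 0, 0, 0, 0, 0], [0, 0, 0, 0, 0, 0], [0, 0, 0, 0, 0, 0], [0, 0, 0, 0, 0, 0]],
], grip=0.85, newtons=50)

```text
t: 19.42
tcp_pos: [617.0, 0.4, 177.0]
ee_rot: [0.635, 0.772, -0.0, 0.0]
force: [-5.3, -0.9, 5.1]
gripper_width: 0.117
grasp_force: 52.7
```

```bash
python3 s.py
```

```text
t19.43 tcp [6.17e+02 4.00e-01 1.77e+02] along u -0.3, v -0.1 yaw 1.765 j [-1.630e-01  1.790e-01  1.746e+00 -1.000e-03  1.217e+00 -3.570e-01] F [-5.3 -0.9  5.1] M [-0.201  0.801  0.044] w 9.9 gf 52.7
Mz 0.044
```

Request:
play_rows([
  [[0, 0, 0, 0, 0, 0.04], [0, 0, 0, 0, 0, 0.08], [0, 0, 0, 0, 0, 0.12]],
])

```text
t: 19.8
tcp_pos: [616.9, 0.3, 177.0]
ee_rot: [0.705, 0.709, -0.001, 0.0]
force: [-5.0, -0.9, 5.3]
gripper_width: 0.116
grasp_force: 52.7
```

```bash
python3 s.py
```

```text
t19.80 tcp [6.169e+02 3.000e-01 1.770e+02] along u -0.3, v -0.1 yaw 1.576 j [-1.630e-01  1.790e-01  1.746e+00 -1.000e-03  1.217e+00 -1.680e-01] F [-5.  -0.9  5.3] M [-0.205  0.783  0.19 ] w 9.9 gf 52.7
Mz 0.190
```

Request:
play_rows([
  [[0, 0, -0.01, 0, 0, 0.0], [0, 0, -0.01, 0, 0, 0.03], [0, 0, -0.01, 0, 0, 0.06]],
])

```text
t: 20.18
tcp_pos: [616.8, 0.3, 177.0]
ee_rot: [0.738, 0.675, -0.001, 0.0]
force: [-3.6, -1.4, 2.3]
gripper_width: 0.116
grasp_force: 52.2
```

```bash
python3 s.py
```

```text
t20.18 tcp [6.168e+02 3.000e-01 1.770e+02] along u -0.4, v -0.3 yaw 1.483 j [-1.630e-01  1.790e-01  1.746e+00 -1.000e-03  1.217e+00 -7.500e-02] F [-3.6 -1.4  2.3] M [-0.333  0.508  0.155] w 9.9 gf 52.2
Mz 0.155
```

Request:
play_rows([
  [[0, 0, 0, 0, 0, 0.03], [0, 0, 0, 0, 0, 0.06]],
])

```text
t: 20.42
tcp_pos: [616.8, 0.3, 177.0]
ee_rot: [0.769, 0.64, -0.001, 0.0]
force: [-2.3, -1.4, 1.1]
gripper_width: 0.116
grasp_force: 52.2
```

```bash
python3 s.py
```

```text
t20.43 tcp [6.168e+02 3.000e-01 1.770e+02] along u -0.4, v -0.3 yaw 1.388 j [-1.630e-01  1.790e-01  1.746e+00 -1.000e-03  1.217e+00  1.900e-02] F [-2.3 -1.4  1.1] M [-0.272  0.512  0.204] w 9.9 gf 52.2
Mz 0.204
```

Request:
play_rows([
  [[0, 0, 0, 0, 0, 0.03], [0, 0, 0, 0, 0, 0.06]],
])

```text
t: 20.68
tcp_pos: [616.8, 0.3, 177.0]
ee_rot: [0.798, 0.603, -0.001, 0.0]
force: [-3.6, -1.8, 1.3]
gripper_width: 0.117
grasp_force: 52.1
```

```bash
python3 s.py
```

```text
t20.68 tcp [6.168e+02 3.000e-01 1.770e+02] along u -0.4, v -0.3 yaw 1.294 j [-1.630e-01  1.790e-01  1.746e+00 -1.000e-03  1.217e+00  1.140e-01] F [-3.6 -1.8  1.3] M [-0.325  0.499  0.165] w 10.0 gf 52.1
Mz 0.165
```

Request:
play_rows([
  [[0, 0, 0, 0, 0, 0.03], [0, 0, 0, 0, 0, 0.06]],
])

```text
t: 20.92
tcp_pos: [616.8, 0.3, 177.0]
ee_rot: [0.825, 0.565, -0.001, 0.0]
force: [-2.3, -1.7, 2.3]
gripper_width: 0.114
grasp_force: 52.2
```

```bash
python3 s.py
```

```text
t20.93 tcp [6.168e+02 3.000e-01 1.770e+02] along u -0.4, v -0.3 yaw 1.200 j [-1.630e-01  1.790e-01  1.746e+00 -1.000e-03  1.217e+00  2.080e-01] F [-2.3 -1.7  2.3] M [-0.291  0.456  0.261] w 9.7 gf 52.2
Mz 0.261
```

Torque has risen to about 0.23 N m, which is snug. Next I'll release and lift clear.

Request:
play_rows([
  [[0, 0, 0, 0, 0, 0], [0, 0, 0, 0, 0, 0], [0, 0, -0.15, 0, 0, 0], [0, 0, -0.4, 0, 0, 0], [0, 0, -0.5, 0, 0, 0]],
], grip=0.1, newtons=20)

```text
t: 21.55
tcp_pos: [618.6, 0.8, 255.2]
ee_rot: [0.825, 0.565, 0.002, 0.002]
force: [0.2, 0.0, -0.3]
gripper_width: 0.446
grasp_force: 0.0
```

Request:
play_rows([
  [[0, 0, -0.2, 0, 0, 0], [0, 0, -0.3, 0, 0, 0], [0, 0, -0.3, 0, 0, 0], [0, 0, -0.3, 0, 0, 0]],
])

```text
t: 22.05
tcp_pos: [616.6, 0.9, 295.5]
ee_rot: [0.825, 0.565, -0.001, -0.001]
force: [0.1, 1.0, -0.1]
gripper_width: 0.445
grasp_force: 0.0
```

```bash
python3 nut.py
```

```text
t22.05 tcp [616.6   0.9 295.5] along u -1.0, v -0.3 yaw 1.200 j [-0.16  0.1   1.61  0.    1.43  0.21] F [ 0.1  1.  -0.1] M [-0.01  0.01 -0.03] w 37.8 gf 0.0
side 75 mean [614.74 -10.19 223.77] yaw 1.1743281409415114 len [10.91 67.6 ] z [208.41 226.02 231.02]
top 77 mean [610.52 -13.39 226.63] yaw 1.2128611688599098 len [11.85 29.44] z [213.44 227.89 231.59]
```

```bash
python3 -c "
from cell import arm
print(arm.job_done())"
```

```text
the job is handed in; nothing more can be done
None
```

I swung the bolt upright into its slot and tightened the wing nut to about 0.23 N m (noisy torque readings, snug is 0.17–0.33); the hand is clear and the job is handed in, but no verdict came back.

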